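Release a tube cassette from the ratchet clamp jig and set it in the loading tray

TASK

Free the tube cassette from the clamp jig: the pawl's hooked teeth lock under the clamping load, so by its tab press the clamp bar a little further against the cassette until it firmly resists, lift the pawl clear without forcing it, and holding it up slide the bar all the way back to its stop before letting the pawl down again. Then take the cassette out by its grip fin, keep it upright, and set it down gently inside the white tray, flat on the tray's floor. Leave the bar back and everything else where it is.

Things in the scene. Friction and masses are not known exactly. Their poses are not given: they have to be found in the camera images.
- jig: Clamp jig, fixed to the bench: aluminium plate 310 x 170 x 12 mm. Origin on the bench on its centre line; the plate runs from 162 mm behind it to 148 mm ahead along x. x (level) is the slide direction, from the clamp bar towards the low fence (38 mm above the bench) that the cassette is clamped against; y along the fence. A rack of undercut teeth, pitch 12 mm, 6 mm high, lies under the pawl.
- bar (a joint): Slide of the steel clamp bar (130 mm wide, top 50 mm above the bench), m: about 0 when clamped; grows as the bar slides back from the cassette (along the jig's -x) to a hard stop at 0.075; about -0.005 when pressed on against the cassette until it firmly resists. Slides with 2 to 4 N. While the pawl is in the teeth it can go forward but not back; near the stop the rack is plain.
- pad (a point): Centre of the rubber pad (110 x 30 mm, 10 mm thick along the jig's x) on the bar's front, sprung at 0.75 N per mm. It presses the cassette with about 10 N, which locks the pawl. Pressing the bar about 5 mm further on frees the pawl: there its tooth meets the next one and the push, 12 to 15 N till then, climbs fast; stop at 18 to 20 N. Free of the cassette the pad stands 10 mm farther out.
- pawl (a joint): Hinge of the steel ratchet pawl on the bar, rad: 0 when down in the teeth, grows as its tab is lifted (0.5 at most); its tooth is clear of the rack above 0.13. A light spring pulls it down (1.5 to 3 N at the tab). Under the clamping load its undercut tooth is locked: prying it up then, or pulling the bar back with the pawl down, strains the teeth (30 N damages them).
- tab (a point): Where to pinch the pawl's tab from above: a steel plate standing up at the pawl's rear end, 10 mm thick along the jig's y, 22 mm along the jig's x; its top is 20 mm above this point, the pawl's arm (18 mm wide) 20 mm below it. 70 mm above the bench with the pawl down. It rides with the bar and turns with the pawl.
- pivot (a point): Axis of the pawl's hinge, along the jig's y, 45 mm above the bench; rides with the bar. With the pawl down the tab point is 85 mm behind it (jig -x) and 25 mm above it, so a lifted tab moves up and a little towards the cassette.
- cassette_mid (a point): Centre, half-way up, of the grey tube cassette clamped in the jig. Body 34 mm (its x) by 150 mm (its y, along the fence), 50 mm high; underside 47.5 mm below this point. A grip fin rises from its middle: 12 mm thick (x), 40 mm long (y), from 2.5 to 47.5 mm above this point. Two capped tubes each side of it, at 36 and 60 mm along y, tops 24.5 mm above this point. About 0.35 kg.
- tray: White open tray, fixed on the bench, 75 mm (its x) by 200 mm (its y), walls 5 mm thick and 18 mm high, floor 5 mm thick. Origin under its centre; the cassette goes in with its long side along the tray's y, either way round.
- spare: A second, identical tube cassette standing on the bench, not in the jig: leave it. Origin at the centre of its underside.
- scanner: Hand scanner lying on the bench, 180 x 62 mm, 40 mm high, to be left alone. Origin underneath.
- mouse: Black computer mouse 105 x 60 x 30 mm, to be left alone. Origin underneath.
- jar: Sample jar 60 mm across, 75 mm high, to be left alone. Origin underneath.
- marker: Marker pen 130 mm long, 13 mm thick, lying on the bench, to be left alone. Origin underneath.
Mind the look-alikes: they are no part of the job. Of the things like the tray, leave any that is brown; of the rest the larger one is meant.

How it is judged (in metres and radians):
On the way, in this order (a step that is already met when the one before it is completed fails the run):
1. the pawl is lifted clear of its teeth while the bar still stands at the cassette (value of joint pawl above 0.13 rad and value of joint bar below 0.02 m), for 0.05 s.
2. the bar is slid back to its stop with the cassette still standing in the jig (value of joint bar above 0.065 m and distance of cassette_mid from where it was at the start of the episode below 0.03 m), for 0.1 s.
3. the cassette is lifted out of the jig (z of cassette_mid in the frame of jig above 0.08 m), for 0.1 s.
At the end, for the whole second after the job is handed in: The cassette stands upright (within 0.06 rad) and at rest on the tray's floor, wholly inside its walls (centre within 18 mm across and 23 mm along); the clamp bar is still back (beyond 65 of its 75 mm) and the pawl is down again (below 0.16 rad) (x of cassette_mid in the frame of tray between -0.018 and 0.018 m and y of cassette_mid in the frame of tray between -0.023 and 0.023 m and z of cassette_mid in the frame of tray below 0.058 m and angle between cassette_mid's own z axis and vertical below 0.06 rad and linear speed of cassette below 0.02 m/s and value of joint bar above 0.065 m and value of joint pawl below 0.16 rad); the robot touches nothing.
It fails at once if the pawl is forced: more than 30 N between pawl and rack (contact force between pawl and jig above 30 N).
It fails at once if the cassette is tipped by more than 0.5 rad (angle between cassette_mid's own z axis and vertical above 0.5 rad).
It fails at once if the cassette is dropped: it falls freely at more than 0.5 m/s (about 12 mm of fall) (linear speed of cassette above 0.5 m/s and contact force between the fingers and cassette below 0.2 N).
It fails at once if another thing on the bench is moved by more than 30 mm (distance of any of spare, scanner, mouse, jar, marker from where it was at the start of the episode above 0.03 m).
It also fails if it takes over 61 s, if anything falls off the work surface, if the arm or the gripper's body presses on something with over 40 N, if the wrist force passes 120 N, or if a joint passes its speed limit or range.

ROBOT

A 6-joint arm with a two-finger parallel gripper is mounted at the origin on the work surface. World frame = base frame: x ahead of the robot, y to its left, z up, the work surface at z = 0. Lengths are in mm, angles in rad, forces in N, time in s.
With the tool pointing down it reaches from about 375 to 925 mm from the base axis. Payload 5.7 kg.
Tool frame: the origin (TCP) lies on the centre line of the jaws, within the pads' length; the fingertips stand 19 mm ahead of it and the grasp point (between the pads) is the TCP; z points along the fingers, y is the direction in which the jaws open and shut (so a half turn about z gives the same grasp; the last joint's range is limited). The gripper opens to 88 mm and grips with 3 to 60 N. Pads are 20 mm wide; open, the fingers measure 115 mm over their backs; the gripper's body (75 mm by 178 mm) begins 61 mm behind the grasp point.
Start: joints at [-1.389, 0.359, 1.51, -0, 1.272, -0.115], TCP at [175.462, -573.74, 241.623] pointing down, gripper open.
Joint ranges: [-2.97, 2.97], [-1.01, 2.36], [0.21, 2.38], [-0.96, 4.11], [0.2, 2.71], [-2.98, 2.98]. Speed limits (rad/s): [2.39, 2.39, 3.14, 3.14, 3.14, 3.14].

INTERFACE

Orientations are given as a unit quaternion [x, y, z, w].
In Python, from bench import bot gives the robot as it stands.
- The arm moves only by the tool apply_moves, never from a script. Its argument "motion" is a list of rows, each an object of numbers: "x", "y", "z": the shift along the world's x, y, z in m; "rx", "ry", "rz": the turn, a rotation vector about the world's x, y, z in degrees; "hand": the opening, from 0 (shut) to 1 (fully open). In form: [{"x": .., "y": .., "z": .., "rx": .., "ry": .., "rz": .., "hand": ..}, ...]. A call has 1 to 5 rows; each row is the pose to reach, as a shift and turn from the pose commanded when the call began; what a row does not reach only later rows make up. A row lasts 1/8 s, in which the tool goes at most 62.5 mm and 10.7 degrees, less where a joint would pass 70% of its speed; a pose out of reach is approached as far as the arm can. A call with a gripper value outside its range is refused whole. The fingers move at their own pace and stop on an object; "force" is the grip in N (left out, the last holds). Time passes only in rows, so rows that repeat a pose let the fingers close. It gives the time, the measured TCP pose, the force and the opening at its end, in the units of the state.
- bot.observe(): the state, without advancing time (a new reading comes with each control period).
- bot.snapshot(name): name is "side" or "top"; returns a dict with "frame" (420x560x3 uint8, red, green, blue), "intrinsics" (3x3 intrinsics, pixels), "xyz" and "orientation" of the camera in the world. Camera axes: x right, y down, z forward; pixel columns grow to the right and rows downward; lengths in mm; the calibration is good to about 2 mm. A picture is of the moment at which its call begins. There is no depth.
- bot.finish_job(): hands the job in, once; it reports no verdict.
The state is a dict: "time_s": time; "joints": joint angles; "joint_vel": joint speeds; "effort": joint torques, N m; "tool_pos": TCP position; "tool_rot": TCP orientation; "wrist_force": force on the tool from outside, world axes, zero at the start; "ft_torque": the same for the moment, N m; "gripper_width": finger opening in mm.
Only numpy, scipy, OpenCV 4.12 (cv2) and the standard library are available. Lean on these libraries where they do the work, as an engineer would, in place of code of your own. Each camera call takes 0.05 s, during which the arm holds its last target.

## Working session

There is one attempt and no reset: what is moved stays moved. The work goes in short steps, Python scripts to look and compute and a tool call to move; the robot and the scene stay as the last step left them, time stands still between calls to the robot, and variables do not carry over. Pictures are saved under pics/ and viewed, and the job is handed in when it is done.

Besides the shell and the picture viewer there is one more tool, called after "Emit:" as name([rows], argument=value, ...), one row to a line, values as JSON. apply_moves: Moves the arm, as the interface text tells. Its arguments: {"type":"object","properties":{"motion":{"type":"array"},"force":{"type":"number"}},"required":["motion"]}

```bash
mkdir -p pics; ls
cat > h.py <<'E'
import numpy as np, cv2, pickle
from scipy.spatial.transform import Rotation as R
def save(bot,name,tag):
    s=bot.snapshot(name); pickle.dump(s,open(f'pics/{tag}.pkl','wb'))
    cv2.imwrite(f'pics/{tag}.png',cv2.cvtColor(s['frame'],cv2.COLOR_RGB2BGR)); return s
def load(tag): return pickle.load(open(f'pics/{tag}.pkl','rb'))
def ray(s,u,v):
    K=np.array(s['intrinsics']); d=np.linalg.inv(K)@[u,v,1]
    return np.array(s['xyz'],float), R.from_quat(s['orientation']).apply(d)
def onz(s,u,v,z):
    o,d=ray(s,u,v); return o+d*(z-o[2])/d[2]
def proj(s,p):
    K=np.array(s['intrinsics']); c=R.from_quat(s['orientation']).inv().apply(np.asarray(p,float)-np.array(s['xyz'])); q=c@K.T
    return q[...,:2]/q[...,2:]
def crop(s,x0,y0,x1,y1,name,k=4):
    im=cv2.cvtColor(s['frame'],cv2.COLOR_RGB2BGR)[y0:y1,x0:x1]
    cv2.imwrite(f'pics/{name}.png',cv2.resize(im,None,fx=k,fy=k,interpolation=cv2.INTER_CUBIC))
E
python3 - <<'E'
from bench import bot
from h import *
for n in('side','top'):
    s=save(bot,n,n+'0'); print(n,s['xyz'],s['orientation'],s['intrinsics'])
print(bot.observe())
E
```

```text
pics
side [ 320.68286749 -620.44277357  609.32114945] [ 0.89536704 -0.18402122  0.09025856 -0.39535737] [[388.12942792   0.         279.02433021]
 [  0.         388.12942792 212.69143876]
 [  0.           0.           1.        ]]
top [ 433.75248617  -74.73709957 1054.25482128] [ 0.71424551 -0.6970719   0.04457102 -0.04424406] [[430.59807861   0.         275.75695774]
 [  0.         430.59807861 209.99625207]
 [  0.           0.           1.        ]]
{'time_s': 0.1, 'joints': array([-1.38909265e+00,  3.59461003e-01,  1.51130416e+00,  1.18034331e-05,
        1.27250783e+00, -1.15080930e-01]), 'joint_vel': array([ 3.18061034e-04, -1.37533332e-03, -3.89776816e-03,  4.61063130e-05,
        8.96785658e-04,  6.91369577e-04]), 'effort': array([-8.53441834e-04, -5.16363466e+01, -2.71400946e+01,  6.75655925e-02,
        2.76562048e-02, -2.04323044e-05]), 'tool_pos': array([ 175.36926666, -573.18754893,  240.88457046]), 'tool_rot': array([ 9.89009960e-01,  1.47846522e-01, -2.23454916e-05, -8.39890729e-04]), 'wrist_force': array([0.51179306, 0.82171151, 0.65960337]), 'ft_torque': array([ 0.00302431, -0.02784937,  0.03074352]), 'gripper_width': 88.04679962132455}
```

View pics/side0.png

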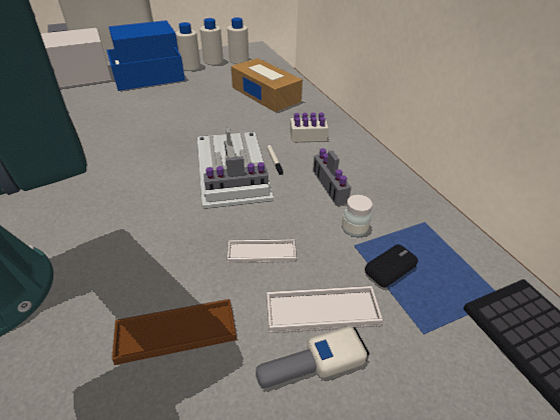

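View pics/top0.png

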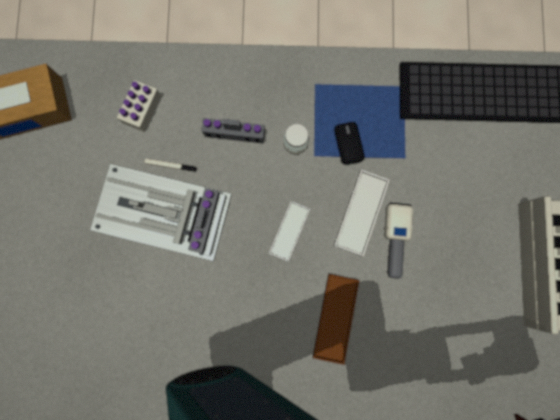

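Side view: the jig is at (233,165), the cassette in it at (236,177), and the spare at (332,175). The trays are small white (262,251), large white (323,307) and brown (175,331). In the top view these are small white (290,231), large white (362,213) and brown (336,318). The large white tray fits the description: not brown, and the larger of the rest. I'll confirm it with crops.

Run:
```python
from h import *
t=load('top0'); s=load('side0')
crop(t,80,150,240,270,'c_top_jig',5)
crop(s,185,115,345,225,'c_side_jig',5)
crop(t,260,160,420,290,'c_top_tray',4)
```

```text
(no output)
```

View pics/c_top_jig.png

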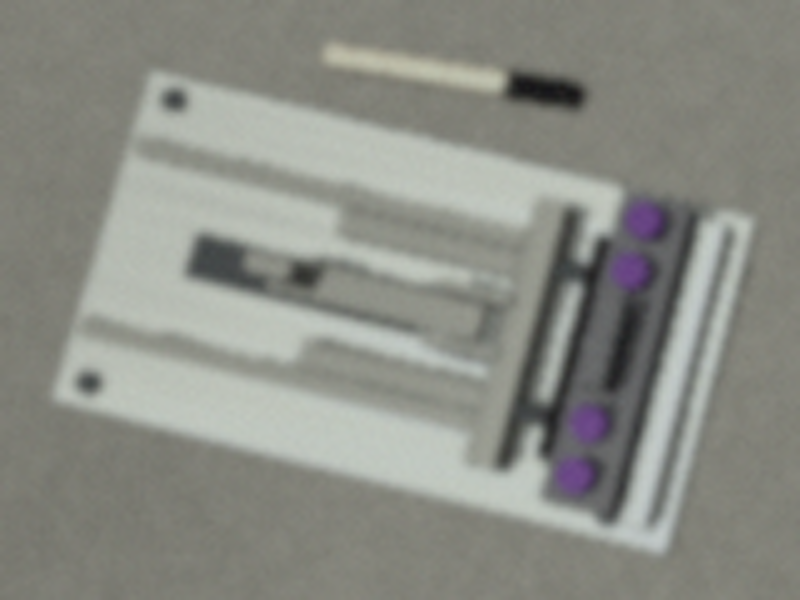

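View pics/c_side_jig.png

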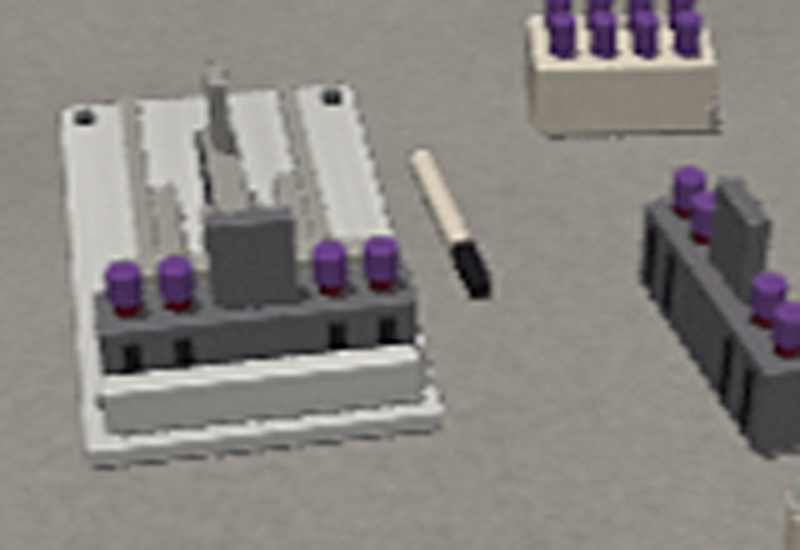

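View pics/c_top_tray.png

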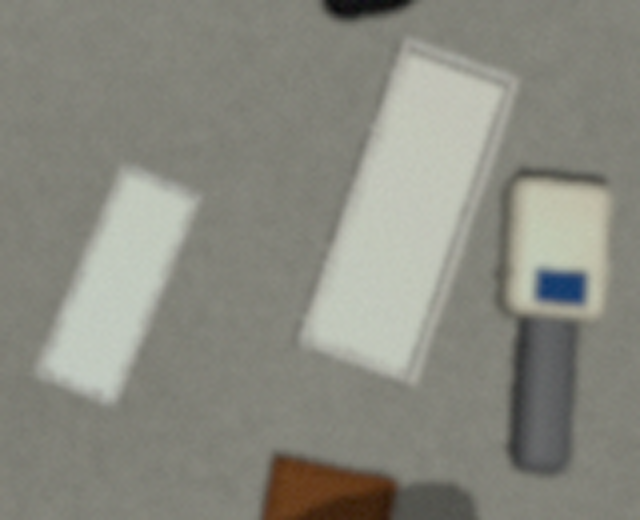

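```bash
cat > m.py <<'E'
from h import *
def purple(s,zoom=1):
    hsv=cv2.cvtColor(s['frame'],cv2.COLOR_RGB2HSV); m=cv2.inRange(hsv,(125,70,40),(160,255,255))
    n,l,st,c=cv2.connectedComponentsWithStats(m); return [(c[i].round(1),st[i,4]) for i in range(1,n) if st[i,4]>5]
def bright(s,roi,th=165):
    x0,y0,x1,y1=roi; g=s['frame'].min(2); m=np.zeros_like(g); m[y0:y1,x0:x1]=(g[y0:y1,x0:x1]>th)*255
    cs,_=cv2.findContours(m,cv2.RETR_EXTERNAL,cv2.CHAIN_APPROX_NONE)
    return m,cs
E
python3 - <<'E'
from m import *
t=load('top0'); s=load('side0')
print(purple(t)); print(purple(s))
def quad(sn,roi,z,th):
    m,cs=bright(sn,roi,th)
    h=cv2.convexHull(np.vstack([c for c in cs if len(c)>8]))
    q=cv2.approxPolyN(h,4,ensure_convex=True).reshape(-1,2)
    P=np.array([onz(sn,u,v,z)[:2] for u,v in q]); 
    return q,P
for nm,sn,roi,z,th in[('tray top',t,(330,165,392,262),18,160),('tray side',s,(262,280,386,332),18,160),('jig top',t,(85,155,235,265),12,150),('small top',t,(265,195,315,265),18,160)]:
    q,P=quad(sn,roi,z,th); print(nm,q.tolist(),P.round(1).tolist(), P.mean(0).round(1)); E=np.roll(P,-1,0)-P
    print('  len',np.linalg.norm(E,axis=1).round(1),'ang',np.degrees(np.arctan2(E[:,1],E[:,0])).round(1))
E
```

```text
[(array([135.2,  85. ]), np.int32(30)), (array([145.9,  89.3]), np.int32(26)), (array([131.1,  93.7]), np.int32(29)), (array([141.6,  98.1]), np.int32(25)), (array([126.9, 102.7]), np.int32(28)), (array([137.5, 106.9]), np.int32(27)), (array([122.8, 111.5]), np.int32(30)), (array([133.4, 115.8]), np.int32(26)), (array([206.9, 122.6]), np.int32(41)), (array([216.8, 123.7]), np.int32(42)), (array([246.8, 127. ]), np.int32(42)), (array([256.9, 128.2]), np.int32(44)), (array([208.6, 193.9]), np.int32(47)), (array([205.8, 203.8]), np.int32(45)), (array([197.6, 234.1]), np.int32(45)), (array([194.7, 244.7]), np.int32(45))]
[(array([296.7, 119.2]), np.int32(63)), (array([305. , 119.2]), np.int32(57)), (array([313.1, 118.9]), np.int32(59)), (array([321.3, 118.6]), np.int32(63)), (array([323.5, 154.2]), np.int32(77)), (array([250.5, 167.2]), np.int32(52)), (array([260.5, 166.3]), np.int32(48)), (array([209.3, 171.6]), np.int32(57)), (array([219.7, 170.5]), np.int32(56)), (array([340.3, 176.6]), np.int32(113))]
tray top [[325, 272], [361, 173], [385, 181], [397, 232]] [[418.7, -194.5], [661.3, -280.5], [642.7, -339.2], [518.4, -367.2]] [ 560.3 -295.4]
  len [257.4  61.6 127.5 199.4] ang [ -19.5 -107.5 -167.3  120. ]
tray side [[269, 327], [266, 292], [372, 286], [387, 334]] [[458.5, -286.4], [481.4, -217.0], [670.7, -282.2], [637.5, -377.2]] [ 562.  -290.7]
  len [ 73.1 200.3 100.6 200.6] ang [  71.8  -19.  -109.3  153.1]
jig top [[213, 261], [90, 230], [120, 132], [230, 194]] [[438.2, 74.2], [505.6, 375.2], [752.0, 319.6], [602.2, 39.4]] [574.5 202.1]
  len [308.5 252.6 317.7 167.6] ang [  77.4  -12.7 -118.1  168. ]
small top [[309, 209], [288, 260], [268, 253], [291, 202]] [[569.1, -154.2], [444.9, -105.8], [460.4, -57.6], [585.2, -110.2]] [ 514.9 -106.9]
  len [133.3  50.7 135.4  46.9] ang [ 158.7   72.2  -22.9 -110.1]
```

```bash
cat >> m.py <<'E'
def fit_quad(sn,pix,z):
    P=np.array([onz(sn,u,v,z)[:2] for u,v in pix]); E=np.roll(P,-1,0)-P
    print('  P',P.round(1).tolist(),'c',P.mean(0).round(1),'len',np.linalg.norm(E,axis=1).round(1),'ang',np.degrees(np.arctan2(E[:,1],E[:,0])).round(2))
    return P
def tri(a,pa,b,pb):
    o1,d1=ray(a,*pa);o2,d2=ray(b,*pb); A=np.c_[d1,-d2]; x=np.linalg.lstsq(A,o2-o1,rcond=None)[0]
    p1=o1+x[0]*d1;p2=o2+x[1]*d2; return (p1+p2)/2,np.linalg.norm(p1-p2)
E
python3 - <<'E'
from m import *
t=load('top0'); s=load('side0')
f=lambda L,x0,y0,k:[((U+.5)/k-.5+x0,(V+.5)/k-.5+y0) for U,V in L]
print('tray'); fit_quad(t,f([(405,38),(519,78),(413,384),(300,346)],260,160,4),18)
print('jig'); P=fit_quad(t,f([(150,70),(52,402),(665,552),(755,213)],80,150,5),12)
# caps: z approx
ct=np.array([[208.6,193.9],[205.8,203.8],[197.6,234.1],[194.7,244.7]])
cs=np.array([[260.5,166.3],[250.5,167.2],[219.7,170.5],[209.3,171.6]])
Q=[]
for a,b in zip(ct,cs):
    p,e=tri(t,a,s,b); print(p.round(1),e.round(1),onz(t,*a,82).round(1)); Q.append(onz(t,*a,82))
Q=np.array(Q); print('cass mid',Q.mean(0).round(1),np.degrees(np.arctan2(*(Q[0]-Q[3])[[1,0]])), [np.linalg.norm(Q[i]-Q.mean(0)).round(1) for i in range(4)])
# tab in side view top at crop(215,68)/5 ; in top crop tab top around (262,262)
print('tabtop tri',tri(t,f([(265,262)],80,150,5)[0],s,f([(215,68)],185,115,5)[0]))
print(onz(t,*f([(265,262)],80,150,5)[0],90))
crop(t,95,180,175,240,'c_tab_t',10); crop(s,215,120,275,165,'c_tab_s',12)
E
```

```text
tray
  P [[670.9, -280.2], [647.7, -350.0], [459.7, -284.8], [480.7, -217.0]] c [ 564.8 -283. ] len [ 73.6 199.   71.  200.4] ang [-108.44  160.89   72.75  -18.36]
jig
  P [[670.9, 339.7], [505.6, 375.2], [440.6, 75.2], [606.7, 38.1]] c [556.  207.1] len [169.1 307.  170.2 308.3] ang [ 167.88 -102.22  -12.58   77.98]
[590.4  81.8  75.9] 1.1 [589.9  80.7  82. ]
[567.2  87.2  76. ] 1.0 [566.9  86.1  82. ]
[497.1 102.8  75.4] 1.4 [497.4 101.5  82. ]
[473.4 108.2  75.1] 0.6 [473.4 106.9  82. ]
cass mid [531.9  93.8  82. ] -12.67791976228314 [np.float64(59.5), np.float64(35.9), np.float64(35.4), np.float64(60.0)]
tabtop tri (array([565.03855945, 249.30089969,  93.26919843]), np.float64(0.8171087315814035))
[565.88535037 250.31146051  90.        ]
```

View pics/c_tab_t.png

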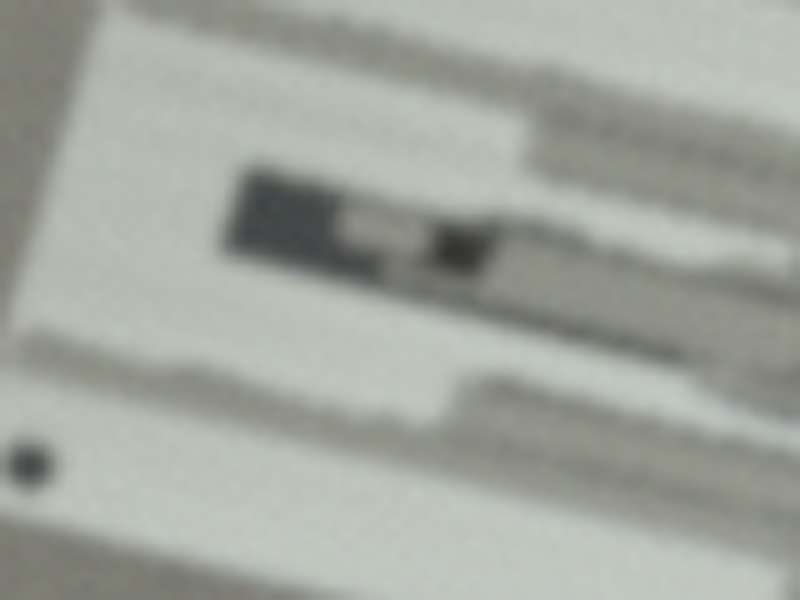

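View pics/c_tab_s.png

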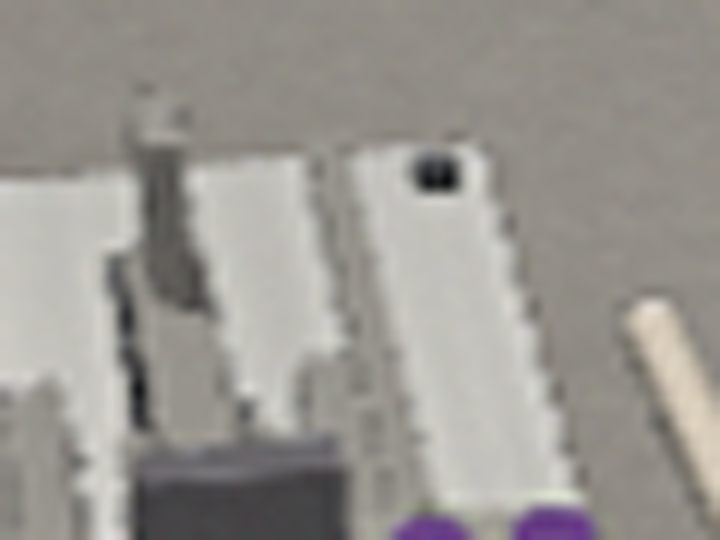

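The top view gives these values:
- **Jig:** y axis at about -12.4°, origin about (554.5, 200.3).
- **Tab:** top at about (565.5, 250), standing on the jig's centre line.
- **Cassette centre:** (531.9, 93.8).
- **Target tray:** centre (564.8, -283.5), long axis at about -18°. The crop confirms it is the large white one.

I'll move to above the tab first.

Emit:
apply_moves([
  {"x": 0.05,"y": 0.035,"z": 0,"rz": 4},
  {"x": 0.1,"y": 0.07,"z": 0,"rz": 8},
  {"x": 0.15,"y": 0.11,"z": 0,"rz": 12},
  {"x": 0.2,"y": 0.15,"z": 0,"rz": 16},
  {"x": 0.25,"y": 0.19,"z": 0,"rz": 20},
], force=10)

```text
invalid input at $.motion[0]: expected keys x, y, z, rx, ry, rz, hand
```

Emit:
apply_moves([
  {"x": 0.02,"y": 0.058,"z": 0,"rz": 4},
  {"x": 0.04,"y": 0.116,"z": 0,"rz": 8},
  {"x": 0.06,"y": 0.174,"z": 0,"rz": 12},
  {"x": 0.08,"y": 0.232,"z": 0,"rz": 16},
  {"x": 0.1,"y": 0.29,"z": 0,"rz": 20},
])

```text
invalid input at $.motion[0]: expected keys x, y, z, rx, ry, rz, hand
```

Emit:
apply_moves([
  {"x": 0.01,"y": 0.058,"z": 0,"rz": 4},
  {"x": 0.02,"y": 0.116,"z": 0,"rz": 8},
  {"x": 0.03,"y": 0.174,"z": 0,"rz": 12},
  {"x": 0.04,"y": 0.232,"z": 0,"rz": 16},
  {"x": 0.04,"y": 0.29,"z": 0,"rz": 20.6},
])

```text
invalid input at $.motion[0]: expected keys x, y, z, rx, ry, rz, hand
```

Emit:
apply_moves([
  {"x": 0.05,"y": 0.035,"z": 0,"rx": 0,"ry": 0,"rz": 4,"hand": 0.6},
  {"x": 0.1,"y": 0.07,"z": 0,"rx": 0,"ry": 0,"rz": 8,"hand": 0.6},
  {"x": 0.15,"y": 0.11,"z": 0,"rx": 0,"ry": 0,"rz": 12,"hand": 0.6},
  {"x": 0.2,"y": 0.15,"z": 0,"rx": 0,"ry": 0,"rz": 16,"hand": 0.6},
  {"x": 0.25,"y": 0.19,"z": 0,"rx": 0,"ry": 0,"rz": 20,"hand": 0.6},
], force=10)

```text
time_s: 0.72
tool_pos: [423.1, -385.0, 241.4]
tool_rot: [0.948, 0.318, -0.0, -0.0]
wrist_force: [0.6, -0.4, 0.1]
gripper_width: 52.9
```

Emit:
apply_moves([
  {"x": 0.02,"y": 0.058,"z": 0,"rx": 0,"ry": 0,"rz": 4,"hand": 0.6},
  {"x": 0.04,"y": 0.116,"z": 0,"rx": 0,"ry": 0,"rz": 8,"hand": 0.6},
  {"x": 0.06,"y": 0.174,"z": 0,"rx": 0,"ry": 0,"rz": 12,"hand": 0.6},
  {"x": 0.08,"y": 0.232,"z": 0,"rx": 0,"ry": 0,"rz": 16,"hand": 0.6},
  {"x": 0.1,"y": 0.29,"z": 0,"rx": 0,"ry": 0,"rz": 20,"hand": 0.6},
])

```text
time_s: 1.35
tool_pos: [522.1, -94.6, 241.4]
tool_rot: [0.878, 0.478, -0.0, -0.0]
wrist_force: [0.9, 0.5, 0.1]
gripper_width: 52.2
```

Emit:
apply_moves([
  {"x": 0.01,"y": 0.058,"z": 0,"rx": 0,"ry": 0,"rz": 4,"hand": 0.6},
  {"x": 0.02,"y": 0.116,"z": 0,"rx": 0,"ry": 0,"rz": 8,"hand": 0.6},
  {"x": 0.03,"y": 0.174,"z": 0,"rx": 0,"ry": 0,"rz": 12,"hand": 0.6},
  {"x": 0.04,"y": 0.232,"z": 0,"rx": 0,"ry": 0,"rz": 16,"hand": 0.6},
  {"x": 0.04,"y": 0.29,"z": 0,"rx": 0,"ry": 0,"rz": 20.6,"hand": 0.6},
])

```text
time_s: 1.98
tool_pos: [562.2, 195.4, 241.3]
tool_rot: [0.779, 0.628, -0.0, 0.0]
wrist_force: [0.2, 0.0, -0.5]
gripper_width: 52.7
```

Emit:
apply_moves([
  {"x": 0,"y": 0.03,"z": -0.03,"rx": 0,"ry": 0,"rz": 0,"hand": 0.6},
  {"x": 0,"y": 0.054,"z": -0.07,"rx": 0,"ry": 0,"rz": 0,"hand": 0.6},
  {"x": 0,"y": 0.054,"z": -0.11,"rx": 0,"ry": 0,"rz": 0,"hand": 0.6},
  {"x": 0,"y": 0.054,"z": -0.11,"rx": 0,"ry": 0,"rz": 0,"hand": 0.6},
])

```text
time_s: 2.48
tool_pos: [558.8, 246.8, 128.3]
tool_rot: [0.779, 0.627, -0.004, -0.001]
wrist_force: [0.3, 0.5, 0.7]
gripper_width: 52.6
```

Run:
```python
from bench import bot
from m import *
s=save(bot,'side','side1'); t=save(bot,'top','top1'); print(bot.observe()['tool_pos'])
a=cv2.imread('pics/side1.png')[90:210,170:330]; b=cv2.imread('pics/top1.png')[150:270,80:240]
cv2.imwrite('pics/v1.png',np.hstack([cv2.resize(x,(400,300),interpolation=cv2.INTER_CUBIC) for x in(a,b)]))
```

```text
[562.0245716  247.26339338 132.08479919]
```

View pics/v1.png

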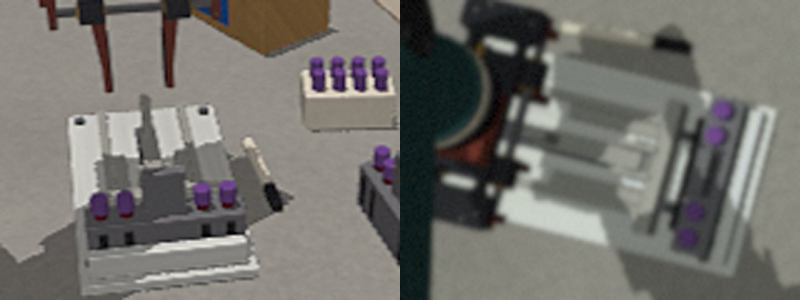

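Side view: the fingertips straddle the tab, at inset pixels (108,90) and (170,85) with the tab at (147,100). I'll descend and then close lightly.

Emit:
apply_moves([
  {"x": 0,"y": 0,"z": -0.02,"rx": 0,"ry": 0,"rz": 0,"hand": 0.6},
  {"x": 0,"y": 0,"z": -0.04,"rx": 0,"ry": 0,"rz": 0,"hand": 0.6},
  {"x": 0,"y": 0,"z": -0.054,"rx": 0,"ry": 0,"rz": 0,"hand": 0.6},
  {"x": 0,"y": 0,"z": -0.054,"rx": 0,"ry": 0,"rz": 0,"hand": 0.6},
  {"x": 0,"y": 0,"z": -0.054,"rx": 0,"ry": 0,"rz": 0,"hand": 0.4},
], force=5)

```text
time_s: 3.2
tool_pos: [562.7, 247.5, 78.7]
tool_rot: [0.779, 0.627, 0.001, 0.0]
wrist_force: [-0.0, 1.0, -0.7]
gripper_width: 46.0
```

Run:
```python
from bench import bot
from m import *
s=save(bot,'side','side2'); t=save(bot,'top','top2'); o=bot.observe(); print(o['tool_pos'],o['wrist_force'],R.from_quat(o['tool_rot']).as_matrix().round(3))
crop(s,190,90,310,180,'v2',6)
```

```text
[562.61178678 247.58486456  78.64740189] [-0.25737166 -0.21791801  0.03424445] [[ 0.215  0.977  0.002]
 [ 0.977 -0.215  0.001]
 [ 0.001  0.001 -1.   ]]
```

View pics/v2.png

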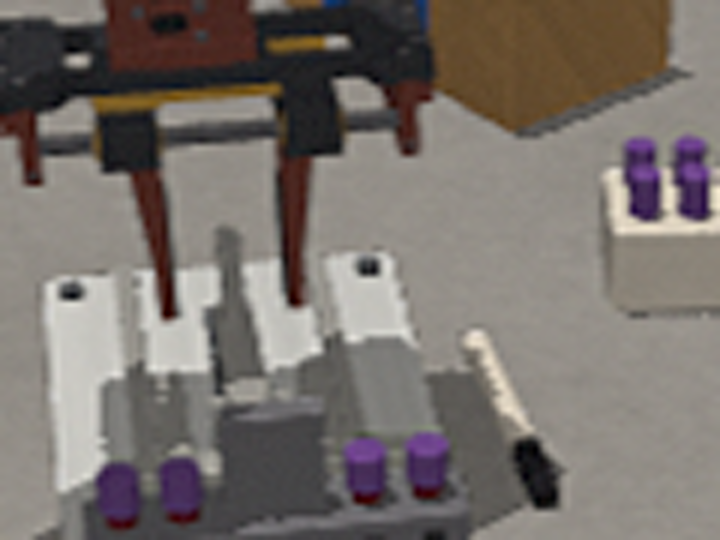

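Emit:
apply_moves([
  {"x": 0.003,"y": 0.002,"z": -0.003,"rx": 0,"ry": 0,"rz": 0,"hand": 0.3},
  {"x": 0.003,"y": 0.002,"z": -0.003,"rx": 0,"ry": 0,"rz": 0,"hand": 0.2},
  {"x": 0.003,"y": 0.002,"z": -0.003,"rx": 0,"ry": 0,"rz": 0,"hand": 0.15},
  {"x": 0.003,"y": 0.002,"z": -0.003,"rx": 0,"ry": 0,"rz": 0,"hand": 0.15},
], force=5)

```text
time_s: 3.8
tool_pos: [564.8, 249.4, 74.6]
tool_rot: [0.779, 0.627, -0.0, -0.0]
wrist_force: [0.7, 0.1, -0.3]
gripper_width: 12.9
```

Emit:
apply_moves([
  {"x": 0,"y": 0,"z": 0,"rx": 0,"ry": 0,"rz": 0,"hand": 0.0},
  {"x": 0,"y": 0,"z": 0,"rx": 0,"ry": 0,"rz": 0,"hand": 0.0},
  {"x": 0,"y": 0,"z": 0,"rx": 0,"ry": 0,"rz": 0,"hand": 0.0},
], force=5)

```text
time_s: 4.18
tool_pos: [564.2, 249.5, 74.5]
tool_rot: [0.779, 0.627, -0.0, -0.0]
wrist_force: [-3.5, 2.1, 1.7]
gripper_width: 9.7
```

Emit:
apply_moves([
  {"x": -0.001,"y": 0,"z": 0,"rx": 0,"ry": 0,"rz": 0,"hand": 0.0},
  {"x": -0.001,"y": 0,"z": 0,"rx": 0,"ry": 0,"rz": 0,"hand": 0.0},
  {"x": -0.001,"y": 0,"z": 0,"rx": 0,"ry": 0,"rz": 0,"hand": 0.0},
], force=45)

```text
time_s: 4.55
tool_pos: [564.2, 249.5, 74.6]
tool_rot: [0.779, 0.627, 0.0, -0.0]
wrist_force: [0.6, 3.2, -1.8]
gripper_width: 9.9
```

Run:
```python
from bench import bot
o=bot.observe();print(o['tool_pos'],o['wrist_force'],o['ft_torque'],o['gripper_width'],o['time_s'])
```

```text
[564.16579473 249.50586181  74.56872414] [ 0.64057153  3.18002557 -1.75773458] [ 0.27990654 -0.00578652 -0.14587623] 9.89676498438845 4.55
```

Emit:
apply_moves([
  {"x": -0.0002,"y": -0.001,"z": 0,"rx": 0,"ry": 0,"rz": 0,"hand": 0.0},
  {"x": -0.0004,"y": -0.002,"z": 0,"rx": 0,"ry": 0,"rz": 0,"hand": 0.0},
  {"x": -0.0006,"y": -0.003,"z": 0,"rx": 0,"ry": 0,"rz": 0,"hand": 0.0},
  {"x": -0.0006,"y": -0.003,"z": 0,"rx": 0,"ry": 0,"rz": 0,"hand": 0.0},
])

```text
time_s: 5.05
tool_pos: [564.0, 248.9, 75.1]
tool_rot: [0.78, 0.626, 0.002, -0.001]
wrist_force: [-0.2, 10.9, -1.2]
gripper_width: 9.9
```

Emit:
apply_moves([
  {"x": -0.0002,"y": -0.001,"z": 0,"rx": 0,"ry": 0,"rz": 0,"hand": 0.0},
  {"x": -0.0004,"y": -0.002,"z": 0,"rx": 0,"ry": 0,"rz": 0,"hand": 0.0},
  {"x": -0.0004,"y": -0.002,"z": 0,"rx": 0,"ry": 0,"rz": 0,"hand": 0.0},
])

```text
time_s: 5.42
tool_pos: [563.8, 247.7, 75.3]
tool_rot: [0.78, 0.626, 0.003, -0.001]
wrist_force: [-0.7, 13.9, -1.1]
gripper_width: 9.3
```

Emit:
apply_moves([
  {"x": -0.0002,"y": -0.001,"z": 0,"rx": 0,"ry": 0,"rz": 0,"hand": 0.0},
  {"x": -0.0004,"y": -0.002,"z": 0,"rx": 0,"ry": 0,"rz": 0,"hand": 0.0},
  {"x": -0.0004,"y": -0.002,"z": 0,"rx": 0,"ry": 0,"rz": 0,"hand": 0.0},
])

```text
time_s: 5.8
tool_pos: [563.5, 246.0, 75.4]
tool_rot: [0.78, 0.626, 0.003, -0.002]
wrist_force: [-1.8, 15.4, -0.7]
gripper_width: 9.4
```

Emit:
apply_moves([
  {"x": -0.0002,"y": -0.001,"z": 0,"rx": 0,"ry": 0,"rz": 0,"hand": 0.0},
  {"x": -0.0002,"y": -0.001,"z": 0,"rx": 0,"ry": 0,"rz": 0,"hand": 0.0},
])

```text
time_s: 6.05
tool_pos: [563.3, 245.2, 75.4]
tool_rot: [0.78, 0.626, 0.003, -0.002]
wrist_force: [-1.3, 16.0, -1.0]
gripper_width: 10.1
```

Emit:
apply_moves([
  {"x": -0.0002,"y": -0.001,"z": 0,"rx": 0,"ry": 0,"rz": 0,"hand": 0.0},
  {"x": -0.0002,"y": -0.001,"z": 0,"rx": 0,"ry": 0,"rz": 0,"hand": 0.0},
])

```text
time_s: 6.3
tool_pos: [563.2, 244.4, 75.4]
tool_rot: [0.78, 0.626, 0.003, -0.002]
wrist_force: [-1.7, 16.3, -0.4]
gripper_width: 9.5
```

Emit:
apply_moves([
  {"x": -0.0002,"y": -0.001,"z": 0,"rx": 0,"ry": 0,"rz": 0,"hand": 0.0},
  {"x": -0.0002,"y": -0.001,"z": 0,"rx": 0,"ry": 0,"rz": 0,"hand": 0.0},
])

```text
time_s: 6.55
tool_pos: [563.0, 243.7, 75.5]
tool_rot: [0.78, 0.626, 0.003, -0.002]
wrist_force: [-0.8, 16.6, -1.1]
gripper_width: 9.7
```

Emit:
apply_moves([
  {"x": -0.0002,"y": -0.0008,"z": 0,"rx": 0,"ry": 0,"rz": 0,"hand": 0.0},
  {"x": -0.0002,"y": -0.0008,"z": 0,"rx": 0,"ry": 0,"rz": 0,"hand": 0.0},
])

```text
time_s: 6.8
tool_pos: [563.0, 243.4, 75.6]
tool_rot: [0.78, 0.626, 0.004, -0.002]
wrist_force: [-2.0, 19.1, 0.3]
gripper_width: 9.6
```

The push climbed to 18 N after 6 mm of travel, so the pawl should be free. I'll lift it along the hinge arc, starting with a small step.

Emit:
apply_moves([
  {"x": -0.0002,"y": -0.0008,"z": 0.002,"rx": 1.4,"ry": -0.3,"rz": 0,"hand": 0.0},
  {"x": -0.0003,"y": -0.0016,"z": 0.0042,"rx": 2.8,"ry": -0.6,"rz": 0,"hand": 0.0},
])

```text
time_s: 7.05
tool_pos: [562.5, 241.4, 79.8]
tool_rot: [0.779, 0.626, 0.023, -0.018]
wrist_force: [-1.4, 17.6, -1.8]
gripper_width: 10.0
```

Emit:
apply_moves([
  {"x": -0.0004,"y": -0.0018,"z": 0.0041,"rx": 2.8,"ry": -0.6,"rz": 0,"hand": 0.0},
  {"x": -0.0008,"y": -0.0038,"z": 0.0081,"rx": 5.6,"ry": -1.2,"rz": 0,"hand": 0.0},
  {"x": -0.0013,"y": -0.006,"z": 0.012,"rx": 8.4,"ry": -1.8,"rz": 0,"hand": 0.0},
  {"x": -0.0015,"y": -0.0069,"z": 0.0136,"rx": 9.5,"ry": -2.1,"rz": 0,"hand": 0.0},
  {"x": -0.0015,"y": -0.0069,"z": 0.0136,"rx": 9.5,"ry": -2.1,"rz": 0,"hand": 0.0},
])

```text
time_s: 7.68
tool_pos: [560.6, 233.0, 93.5]
tool_rot: [0.775, 0.622, 0.088, -0.071]
wrist_force: [0.2, 16.4, -1.7]
gripper_width: 10.0
```

Run:
```python
from bench import bot
from m import *
s=save(bot,'side','side3'); o=bot.observe(); print(o['tool_pos'],o['wrist_force'],np.degrees(np.arccos(-R.from_quat(o['tool_rot']).as_matrix()[2,2])))
crop(s,190,90,310,180,'v3',6)
```

```text
[560.5737045  233.09557062  93.46751886] [ 0.09752767 16.73881537 -1.90396882] 12.916223223048807
```

View pics/v3.png

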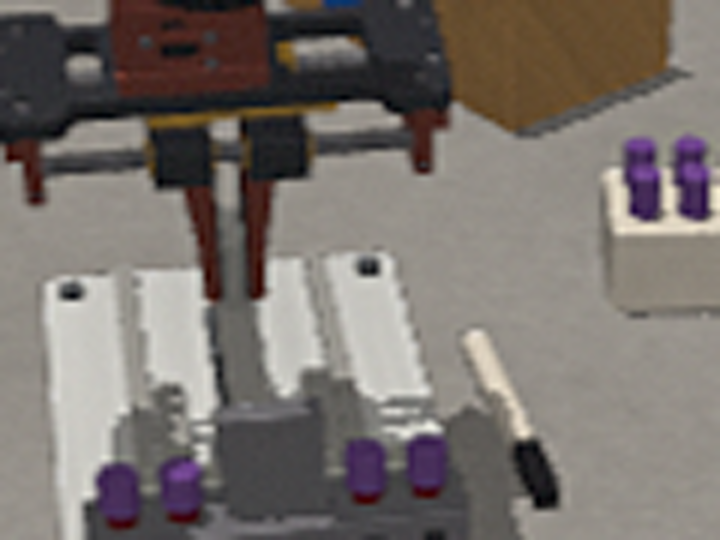

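The pawl is up: the tab rose about 18 mm, the tool tilt is 0.225 rad, and only about 2 N pulls down. Next I slide the bar back.

Emit:
apply_moves([
  {"x": 0.0017,"y": 0.0078,"z": 0,"rx": 0,"ry": 0,"rz": 0,"hand": 0.0},
  {"x": 0.0039,"y": 0.0176,"z": 0,"rx": 0,"ry": 0,"rz": 0,"hand": 0.0},
  {"x": 0.0065,"y": 0.0293,"z": 0,"rx": 0,"ry": 0,"rz": 0,"hand": 0.0},
  {"x": 0.0092,"y": 0.042,"z": 0,"rx": 0,"ry": 0,"rz": 0,"hand": 0.0},
  {"x": 0.012,"y": 0.0547,"z": 0,"rx": 0,"ry": 0,"rz": 0,"hand": 0.0},
])

```text
time_s: 8.35
tool_pos: [572.0, 285.0, 92.4]
tool_rot: [0.775, 0.623, 0.085, -0.069]
wrist_force: [-0.8, -2.3, 2.5]
gripper_width: 9.8
```

Emit:
apply_moves([
  {"x": 0.0017,"y": 0.0078,"z": 0,"rx": 0,"ry": 0,"rz": 0,"hand": 0.0},
  {"x": 0.0034,"y": 0.0156,"z": 0,"rx": 0,"ry": 0,"rz": 0,"hand": 0.0},
  {"x": 0.0043,"y": 0.0195,"z": 0,"rx": 0,"ry": 0,"rz": 0,"hand": 0.0},
  {"x": 0.0043,"y": 0.0195,"z": 0,"rx": 0,"ry": 0,"rz": 0,"hand": 0.0},
])

```text
time_s: 8.85
tool_pos: [576.5, 305.1, 92.7]
tool_rot: [0.775, 0.623, 0.086, -0.069]
wrist_force: [-0.5, 1.9, 2.0]
gripper_width: 9.9
```

Emit:
apply_moves([
  {"x": 0.0009,"y": 0.0039,"z": 0,"rx": 0,"ry": 0,"rz": 0,"hand": 0.0},
  {"x": 0.0015,"y": 0.0068,"z": 0,"rx": 0,"ry": 0,"rz": 0,"hand": 0.0},
  {"x": 0.0015,"y": 0.0068,"z": 0,"rx": 0,"ry": 0,"rz": 0,"hand": 0.0},
])

```text
time_s: 9.22
tool_pos: [577.9, 311.3, 92.6]
tool_rot: [0.775, 0.623, 0.086, -0.069]
wrist_force: [-0.7, -0.1, 2.5]
gripper_width: 9.8
```

Emit:
apply_moves([
  {"x": 0.0006,"y": 0.0029,"z": 0,"rx": 0,"ry": 0,"rz": 0,"hand": 0.0},
  {"x": 0.0009,"y": 0.0039,"z": 0,"rx": 0,"ry": 0,"rz": 0,"hand": 0.0},
  {"x": 0.0009,"y": 0.0039,"z": 0,"rx": 0,"ry": 0,"rz": 0,"hand": 0.0},
])

```text
time_s: 9.6
tool_pos: [578.5, 314.4, 92.3]
tool_rot: [0.775, 0.623, 0.085, -0.068]
wrist_force: [-0.7, -5.0, 4.3]
gripper_width: 9.7
```

Emit:
apply_moves([
  {"x": 0.0004,"y": 0.002,"z": 0,"rx": 0,"ry": 0,"rz": 0,"hand": 0.0},
  {"x": 0.0004,"y": 0.002,"z": 0,"rx": 0,"ry": 0,"rz": 0,"hand": 0.0},
])

```text
time_s: 9.85
tool_pos: [578.6, 315.1, 91.6]
tool_rot: [0.774, 0.623, 0.084, -0.068]
wrist_force: [-0.4, -9.6, 2.3]
gripper_width: 9.8
```

Run:
```python
from bench import bot
from m import *
s=save(bot,'side','side4'); t=save(bot,'top','top4');o=bot.observe(); print(o['tool_pos'],o['wrist_force'])
crop(s,190,90,310,180,'v4',6); print(purple(t)[-4:])
```

```text
[578.60503632 315.02225261  91.5964297 ] [  0.62171833 -10.40810037   1.64987411]
[(array([208.6, 193.8]), np.int32(44)), (array([205.6, 204. ]), np.int32(51)), (array([197.4, 234.5]), np.int32(46)), (array([194.6, 244.8]), np.int32(48))]
```

View pics/v4.png

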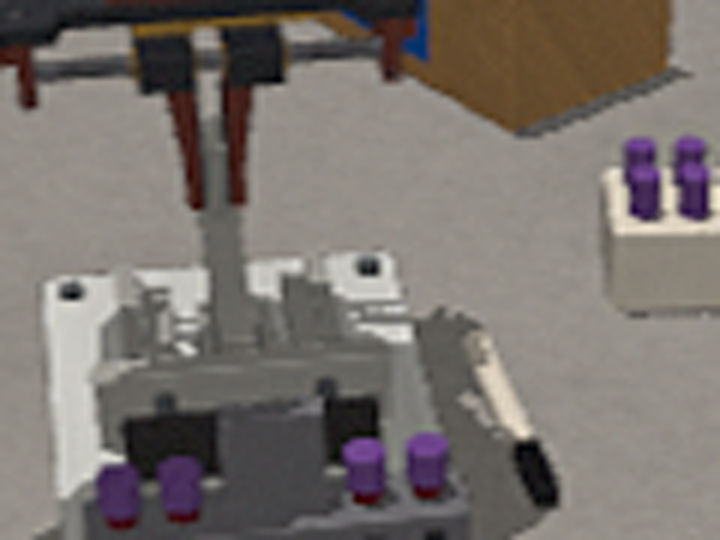

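The bar is against its stop: the pull rose to 10 N and the cassette's caps are unmoved. Now I lower the pawl along the arc.

Emit:
apply_moves([
  {"x": 0.0004,"y": 0.0017,"z": -0.004,"rx": -3,"ry": 0.7,"rz": 0,"hand": 0.0},
  {"x": 0.0008,"y": 0.0034,"z": -0.008,"rx": -6,"ry": 1.4,"rz": 0,"hand": 0.0},
  {"x": 0.0012,"y": 0.0052,"z": -0.012,"rx": -9,"ry": 2.1,"rz": 0,"hand": 0.0},
  {"x": 0.0015,"y": 0.0068,"z": -0.0165,"rx": -12.3,"ry": 2.7,"rz": 0,"hand": 0.0},
  {"x": 0.0015,"y": 0.0068,"z": -0.0165,"rx": -12.3,"ry": 2.7,"rz": 0,"hand": 0.0},
])

```text
time_s: 10.58
tool_pos: [580.3, 322.9, 74.3]
tool_rot: [0.779, 0.627, -0.002, 0.001]
wrist_force: [0.9, -8.6, -3.1]
gripper_width: 9.8
```

Emit:
apply_moves([
  {"x": -0.0003,"y": -0.0015,"z": 0,"rx": 0,"ry": 0,"rz": 0,"hand": 0.0},
  {"x": -0.0003,"y": -0.0015,"z": 0,"rx": 0,"ry": 0,"rz": 0,"hand": 0.3},
  {"x": -0.0003,"y": -0.0015,"z": 0,"rx": 0,"ry": 0,"rz": 0,"hand": 0.6},
  {"x": -0.0003,"y": -0.0015,"z": 0,"rx": 0,"ry": 0,"rz": 0,"hand": 0.6},
])

```text
time_s: 11.08
tool_pos: [580.2, 322.6, 76.2]
tool_rot: [0.779, 0.627, 0.0, -0.0]
wrist_force: [-0.5, -0.4, -0.6]
gripper_width: 36.4
```

Emit:
apply_moves([
  {"x": 0,"y": 0,"z": 0.02,"rx": 0,"ry": 0,"rz": 0,"hand": 0.6},
  {"x": 0,"y": 0,"z": 0.06,"rx": 0,"ry": 0,"rz": 0,"hand": 0.6},
  {"x": 0,"y": 0,"z": 0.1,"rx": 0,"ry": 0,"rz": 0,"hand": 0.6},
])

```text
time_s: 11.45
tool_pos: [580.3, 322.4, 178.4]
tool_rot: [0.779, 0.627, 0.0, 0.0]
wrist_force: [0.6, 0.1, -0.8]
gripper_width: 52.9
```

Run:
```python
from bench import bot
from m import *
s=save(bot,'side','side5'); t=save(bot,'top','top5');o=bot.observe(); print(o['tool_pos'],o['tool_rot'],o['wrist_force'],o['joints'],o['time_s'])
a=cv2.imread('pics/side5.png')[70:190,170:330]; b=cv2.imread('pics/top5.png')[150:270,80:240]
cv2.imwrite('pics/v5.png',np.hstack([cv2.resize(x,(400,300),interpolation=cv2.INTER_CUBIC) for x in(a,b)])); print(purple(t)[-4:])
```

```text
[583.53497342 323.88891202 182.83057179] [0.77926151 0.62667643 0.00513561 0.00133422] [ 0.3898596   0.97900303 -0.0417335 ] [4.03172390e-01 5.00859892e-01 1.42892848e+00 2.26920033e-04
 1.20119415e+00 6.19303367e-01] 11.55
[(array([208.6, 194. ]), np.int32(45)), (array([206. , 203.9]), np.int32(45)), (array([197.5, 234.1]), np.int32(46)), (array([194.3, 244.8]), np.int32(52))]
```

View pics/v5.png

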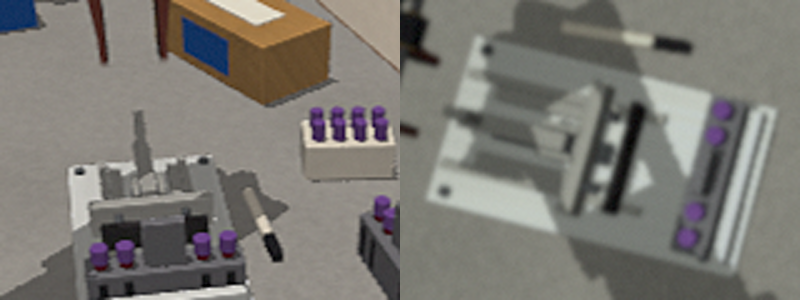

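The bar is back (top inset, bar at (585,150)), the pawl tab is down, and the cassette is untouched. I'll go above the fin and turn +90°.

Emit:
apply_moves([
  {"x": -0.005,"y": -0.023,"z": 0,"rx": 0,"ry": 0,"rz": 9,"hand": 0.6},
  {"x": -0.01,"y": -0.046,"z": 0,"rx": 0,"ry": 0,"rz": 18,"hand": 0.6},
  {"x": -0.015,"y": -0.07,"z": 0,"rx": 0,"ry": 0,"rz": 27,"hand": 0.6},
  {"x": -0.02,"y": -0.095,"z": 0,"rx": 0,"ry": 0,"rz": 36,"hand": 0.6},
  {"x": -0.025,"y": -0.12,"z": 0,"rx": 0,"ry": 0,"rz": 45,"hand": 0.6},
])

```text
time_s: 12.18
tool_pos: [554.9, 201.6, 176.5]
tool_rot: [0.478, 0.878, 0.0, 0.0]
wrist_force: [-0.1, -1.3, 0.9]
gripper_width: 52.9
```

Emit:
apply_moves([
  {"x": -0.005,"y": -0.025,"z": 0,"rx": 0,"ry": 0,"rz": 9,"hand": 0.6},
  {"x": -0.01,"y": -0.05,"z": 0,"rx": 0,"ry": 0,"rz": 18,"hand": 0.6},
  {"x": -0.015,"y": -0.075,"z": 0,"rx": 0,"ry": 0,"rz": 27,"hand": 0.6},
  {"x": -0.02,"y": -0.1,"z": 0,"rx": 0,"ry": 0,"rz": 36,"hand": 0.6},
  {"x": -0.023,"y": -0.109,"z": -0.02,"rx": 0,"ry": 0,"rz": 45,"hand": 0.6},
])

```text
time_s: 12.8
tool_pos: [533.2, 92.2, 157.5]
tool_rot: [0.106, 0.994, 0.0, 0.002]
wrist_force: [0.3, 0.6, 0.5]
gripper_width: 53.2
```

Emit:
apply_moves([
  {"x": 0,"y": 0,"z": 0,"rx": 0,"ry": 0,"rz": 0,"hand": 0.6},
  {"x": 0,"y": 0,"z": 0,"rx": 0,"ry": 0,"rz": 0,"hand": 0.6},
])

```text
time_s: 13.05
tool_pos: [532.6, 93.7, 156.6]
tool_rot: [0.109, 0.994, 0.0, 0.0]
wrist_force: [0.1, 0.2, 0.1]
gripper_width: 52.8
```

Run:
```python
from bench import bot
from m import *
t=load('top0'); s0=load('side0')
print(onz(t,80+625/5-.4,150+348/5-.4,107).round(1)) 
# fin top edge corners in side crop (k5): left (208,212) right(296,210), z=107
print([onz(s0,185+u/5-.4,115+v/5-.4,107).round(1) for u,v in((208,213),(297,209))])
s=save(bot,'side','side6'); crop(s,180,80,300,170,'v6',6)
```

```text
[529.1  83.  107. ]
[array([514.9, 103.8, 107. ]), array([553.5,  91.5, 107. ])]
```

View pics/v6.png

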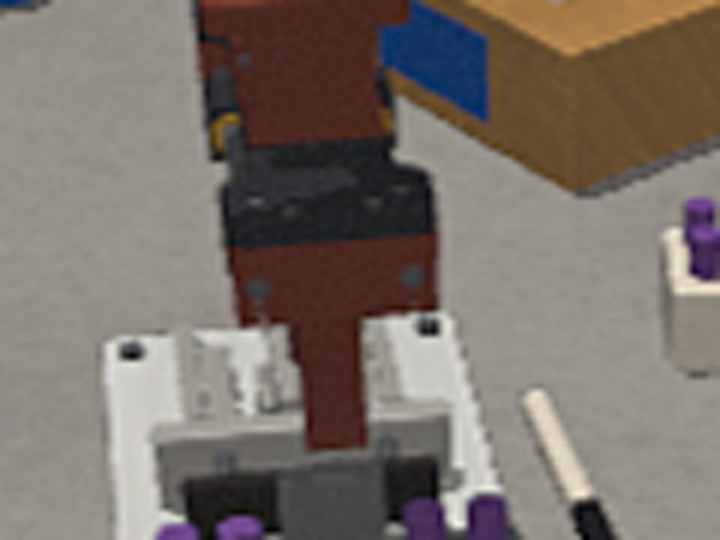

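Emit:
apply_moves([
  {"x": 0,"y": 0,"z": -0.03,"rx": 0,"ry": 0,"rz": 0,"hand": 0.6},
  {"x": 0,"y": 0,"z": -0.055,"rx": 0,"ry": 0,"rz": 0,"hand": 0.6},
  {"x": 0,"y": 0,"z": -0.069,"rx": 0,"ry": 0,"rz": 0,"hand": 0.6},
  {"x": 0,"y": 0,"z": -0.069,"rx": 0,"ry": 0,"rz": 0,"hand": 0.5},
  {"x": 0,"y": 0,"z": -0.069,"rx": 0,"ry": 0,"rz": 0,"hand": 0.3},
], force=4)

```text
time_s: 13.72
tool_pos: [533.0, 93.5, 87.7]
tool_rot: [0.108, 0.994, 0.0, 0.001]
wrist_force: [0.6, -0.1, -0.5]
gripper_width: 37.1
```

Emit:
apply_moves([
  {"x": 0,"y": 0,"z": 0,"rx": 0,"ry": 0,"rz": 0,"hand": 0.2},
  {"x": 0,"y": 0,"z": 0,"rx": 0,"ry": 0,"rz": 0,"hand": 0.1},
  {"x": 0,"y": 0,"z": 0,"rx": 0,"ry": 0,"rz": 0,"hand": 0.0},
  {"x": 0,"y": 0,"z": 0,"rx": 0,"ry": 0,"rz": 0,"hand": 0.0},
])

```text
time_s: 14.22
tool_pos: [532.7, 93.8, 87.4]
tool_rot: [0.108, 0.994, 0.0, 0.001]
wrist_force: [0.1, 3.5, 4.6]
gripper_width: 11.8
```

Emit:
apply_moves([
  {"x": 0,"y": 0,"z": 0,"rx": 0,"ry": 0,"rz": 0,"hand": 0.0},
  {"x": 0,"y": 0,"z": 0,"rx": 0,"ry": 0,"rz": 0,"hand": 0.0},
  {"x": 0,"y": 0.001,"z": 0.003,"rx": 0,"ry": 0,"rz": 0,"hand": 0.0},
  {"x": 0,"y": 0.001,"z": 0.008,"rx": 0,"ry": 0,"rz": 0,"hand": 0.0},
  {"x": 0,"y": 0.001,"z": 0.014,"rx": 0,"ry": 0,"rz": 0,"hand": 0.0},
], force=30)

```text
time_s: 14.85
tool_pos: [531.3, 94.3, 100.6]
tool_rot: [0.108, 0.994, -0.0, -0.001]
wrist_force: [0.6, 3.8, -6.5]
gripper_width: 11.8
```

Emit:
apply_moves([
  {"x": 0,"y": 0,"z": 0.01,"rx": 0,"ry": 0,"rz": 0,"hand": 0.0},
  {"x": 0,"y": 0,"z": 0.02,"rx": 0,"ry": 0,"rz": 0,"hand": 0.0},
  {"x": 0,"y": 0,"z": 0.03,"rx": 0,"ry": 0,"rz": 0,"hand": 0.0},
  {"x": 0,"y": 0,"z": 0.04,"rx": 0,"ry": 0,"rz": 0,"hand": 0.0},
  {"x": 0,"y": 0,"z": 0.05,"rx": 0,"ry": 0,"rz": 0,"hand": 0.0},
])

```text
time_s: 15.48
tool_pos: [532.1, 94.1, 151.7]
tool_rot: [0.108, 0.994, -0.0, 0.0]
wrist_force: [-0.2, 0.4, -4.9]
gripper_width: 11.9
```

Run:
```python
from bench import bot
from m import *
s=save(bot,'side','side7'); t=save(bot,'top','top7');o=bot.observe(); print(o['tool_pos'],o['tool_rot'],o['wrist_force'],o['gripper_width'],o['time_s'])
crop(s,170,70,310,170,'v7',5); print(purple(t)[-4:],purple(s))
```

```text
[533.06426702  94.26406625 152.2995969 ] [1.07896404e-01 9.94161468e-01 6.35993631e-05 1.15672398e-03] [ 0.54915887  0.21324881 -5.37558444] 11.840842367253034 15.575
[(array([257. , 128.2]), np.int32(43)), (array([203.7, 188.8]), np.int32(50)), (array([193.8, 232.3]), np.int32(26)), (array([191.4, 243.2]), np.int32(9))] [(array([296.6, 119.2]), np.int32(64)), (array([305. , 119.1]), np.int32(56)), (array([313.1, 118.9]), np.int32(59)), (array([321.3, 118.6]), np.int32(63)), (array([259.8, 143.1]), np.int32(55)), (array([249.3, 144.3]), np.int32(53)), (array([216.9, 147.2]), np.int32(61)), (array([205.9, 148.2]), np.int32(59)), (array([323.4, 154.1]), np.int32(79)), (array([340.2, 176.6]), np.int32(113))]
```

View pics/v7.png

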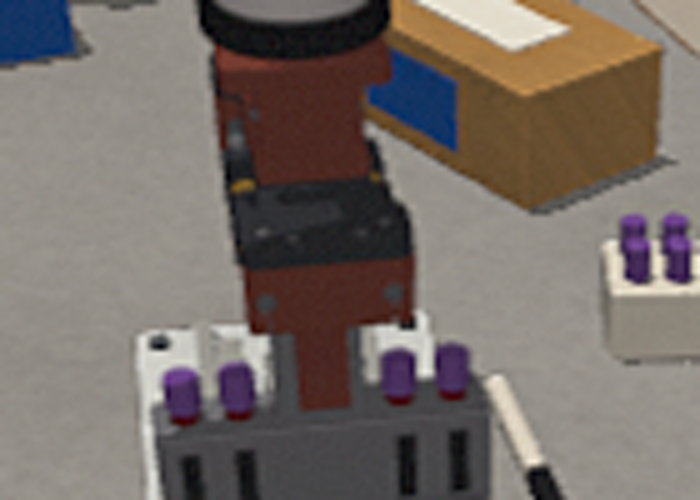

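The cassette is lifted, upright, and the wrist carries about 5 N. I'll carry it to above the large white tray.

Emit:
apply_moves([
  {"x": 0.002,"y": -0.02,"z": 0.005,"rx": 0,"ry": 0,"rz": 0,"hand": 0.0},
  {"x": 0.005,"y": -0.055,"z": 0.01,"rx": 0,"ry": 0,"rz": -0.8,"hand": 0.0},
  {"x": 0.008,"y": -0.095,"z": 0.01,"rx": 0,"ry": 0,"rz": -1.6,"hand": 0.0},
  {"x": 0.012,"y": -0.135,"z": 0.01,"rx": 0,"ry": 0,"rz": -2.4,"hand": 0.0},
  {"x": 0.016,"y": -0.175,"z": 0.01,"rx": 0,"ry": 0,"rz": -3.2,"hand": 0.0},
])

```text
time_s: 16.2
tool_pos: [547.8, -83.1, 160.7]
tool_rot: [0.136, 0.991, -0.0, -0.0]
wrist_force: [-0.2, -0.7, -5.2]
gripper_width: 11.8
```

Emit:
apply_moves([
  {"x": 0.004,"y": -0.04,"z": 0,"rx": 0,"ry": 0,"rz": -0.8,"hand": 0.0},
  {"x": 0.008,"y": -0.08,"z": 0,"rx": 0,"ry": 0,"rz": -1.6,"hand": 0.0},
  {"x": 0.012,"y": -0.12,"z": 0,"rx": 0,"ry": 0,"rz": -2.4,"hand": 0.0},
  {"x": 0.015,"y": -0.16,"z": 0,"rx": 0,"ry": 0,"rz": -2.6,"hand": 0.0},
  {"x": 0.017,"y": -0.19,"z": 0,"rx": 0,"ry": 0,"rz": -2.6,"hand": 0.0},
])

```text
time_s: 16.82
tool_pos: [564.4, -273.7, 160.5]
tool_rot: [0.159, 0.987, -0.0, -0.0]
wrist_force: [0.2, 0.7, -5.1]
gripper_width: 12.0
```

Emit:
apply_moves([
  {"x": 0,"y": -0.013,"z": 0,"rx": 0,"ry": 0,"rz": 0,"hand": 0.0},
  {"x": 0,"y": -0.013,"z": 0,"rx": 0,"ry": 0,"rz": 0,"hand": 0.0},
  {"x": 0,"y": -0.013,"z": 0,"rx": 0,"ry": 0,"rz": 0,"hand": 0.0},
])

```text
time_s: 17.2
tool_pos: [564.6, -282.5, 160.6]
tool_rot: [0.158, 0.987, 0.0, -0.001]
wrist_force: [-0.5, 0.2, -4.1]
gripper_width: 11.8
```

Run:
```python
from bench import bot
from m import *
s=save(bot,'side','side8'); t=save(bot,'top','top8');o=bot.observe(); print(o['tool_pos'],o['tool_rot'],o['wrist_force'],o['gripper_width'],o['time_s'])
print([p[0] for p in purple(t)[8:]],[p[0] for p in purple(s)])
```

```text
[ 564.95785679 -282.35191459  160.84749798] [ 1.57502360e-01  9.87518515e-01  2.54831568e-04 -3.53875046e-04] [ 0.26988305 -0.01994553 -4.43413032] 11.598087926524558 17.3
[array([206.9, 122.6]), array([216.9, 123.8]), array([246.9, 127.1]), array([257. , 128.2])] [array([296.6, 119.2]), array([305. , 119.1]), array([313.1, 118.9]), array([319.2, 115.9]), array([306.6, 257.6]), array([291.4, 258.6])]
```

View pics/side8.png

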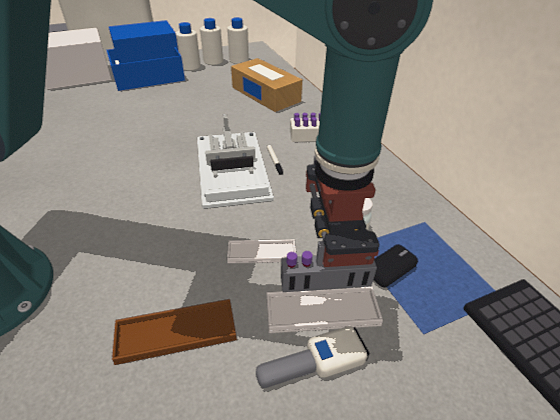

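View pics/top8.png

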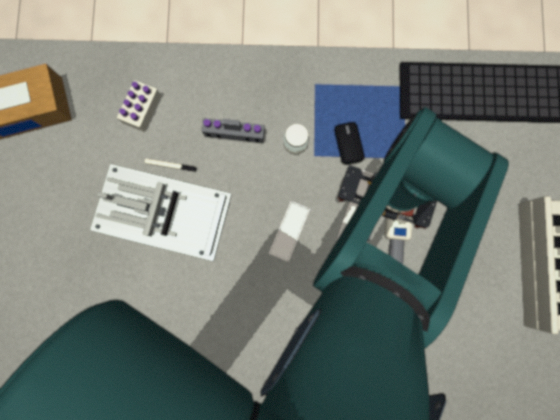

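Side view: the cassette hangs above the large tray, with its caps at (307,258) and (291,259). I'll check the offset by ray casting.

Run:
```python
from m import *
s=load('side8'); a=np.radians(-18.1); y=np.array([np.cos(a),np.sin(a)])
for p,k in(((306.6,257.6),36),((291.4,258.6),60)):
    for z in(149,151): print(z,(onz(s,*p,z)[:2]+k*y).round(1))
s0=load('side0')
# same cap heights check at start
for p,k in(((219.7,170.5),36),((209.3,171.6),60)):
    a0=np.radians(-12.5); print((onz(s0,*p,75.5)[:2]+k*np.array([np.cos(a0),np.sin(a0)])).round(1))
```

```text
149 [ 563.4 -281.6]
151 [ 562.5 -283.2]
149 [ 563.4 -281.7]
151 [ 562.6 -283.3]
[531.6  95. ]
[531.6  94.8]
```

Emit:
apply_moves([
  {"x": 0.001,"y": -0.001,"z": -0.015,"rx": 0,"ry": 0,"rz": 0,"hand": 0.0},
  {"x": 0.001,"y": -0.001,"z": -0.035,"rx": 0,"ry": 0,"rz": 0,"hand": 0.0},
  {"x": 0.001,"y": -0.001,"z": -0.05,"rx": 0,"ry": 0,"rz": 0,"hand": 0.0},
  {"x": 0.001,"y": -0.001,"z": -0.06,"rx": 0,"ry": 0,"rz": 0,"hand": 0.0},
  {"x": 0.001,"y": -0.001,"z": -0.06,"rx": 0,"ry": 0,"rz": 0,"hand": 0.0},
])

```text
time_s: 17.92
tool_pos: [565.6, -284.3, 99.9]
tool_rot: [0.158, 0.987, 0.0, -0.001]
wrist_force: [0.5, 0.5, -4.5]
gripper_width: 11.6
```

Run:
```python
from bench import bot
from m import *
s=save(bot,'side','side9'); o=bot.observe(); print(o['tool_pos'],o['wrist_force'],o['gripper_width'],o['time_s'])
crop(s,250,200,400,345,'v9',4)
```

```text
[ 566.13401566 -284.6296843   100.6372361 ] [-0.45304171 -0.60169098 -4.72357626] 11.811911144734474 17.975
```

View pics/v9.png

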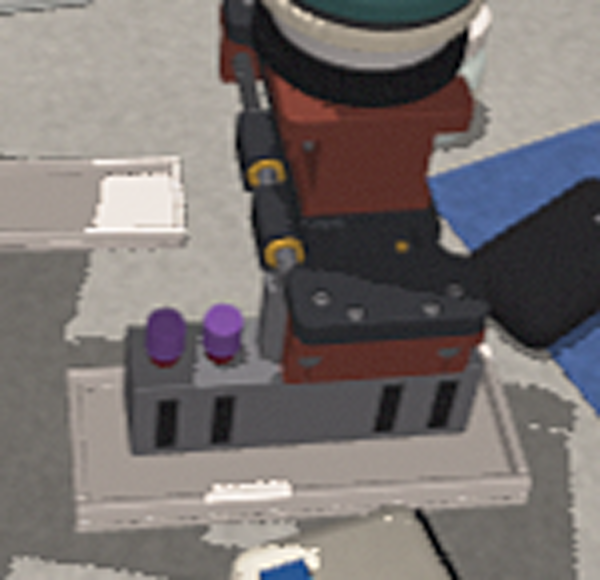

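The cassette hangs inside the tray outline, about 20 mm above the floor. I'll lower it gently.

Emit:
apply_moves([
  {"x": 0,"y": 0,"z": -0.005,"rx": 0,"ry": 0,"rz": 0,"hand": 0.0},
  {"x": 0,"y": 0,"z": -0.01,"rx": 0,"ry": 0,"rz": 0,"hand": 0.0},
  {"x": 0,"y": 0,"z": -0.014,"rx": 0,"ry": 0,"rz": 0,"hand": 0.0},
  {"x": 0,"y": 0,"z": -0.017,"rx": 0,"ry": 0,"rz": 0,"hand": 0.0},
  {"x": 0,"y": 0,"z": -0.017,"rx": 0,"ry": 0,"rz": 0,"hand": 0.0},
])

```text
time_s: 18.6
tool_pos: [566.0, -284.6, 83.6]
tool_rot: [0.158, 0.987, 0.0, -0.0]
wrist_force: [-0.7, 0.4, -4.7]
gripper_width: 12.1
```

Emit:
apply_moves([
  {"x": 0,"y": 0,"z": -0.001,"rx": 0,"ry": 0,"rz": 0,"hand": 0.0},
  {"x": 0,"y": 0,"z": -0.002,"rx": 0,"ry": 0,"rz": 0,"hand": 0.0},
  {"x": 0,"y": 0,"z": -0.002,"rx": 0,"ry": 0,"rz": 0,"hand": 0.0},
])

```text
time_s: 18.98
tool_pos: [566.2, -284.7, 81.9]
tool_rot: [0.158, 0.987, -0.0, -0.0]
wrist_force: [0.9, 0.4, -5.2]
gripper_width: 11.9
```

Emit:
apply_moves([
  {"x": 0,"y": 0,"z": -0.001,"rx": 0,"ry": 0,"rz": 0,"hand": 0.0},
  {"x": 0,"y": 0,"z": -0.002,"rx": 0,"ry": 0,"rz": 0,"hand": 0.0},
  {"x": 0,"y": 0,"z": -0.002,"rx": 0,"ry": 0,"rz": 0,"hand": 0.0},
])

```text
time_s: 19.35
tool_pos: [566.2, -284.7, 80.4]
tool_rot: [0.158, 0.987, -0.0, 0.0]
wrist_force: [-0.9, 0.9, -0.0]
gripper_width: 12.0
```

Emit:
apply_moves([
  {"x": 0,"y": 0,"z": -0.0005,"rx": 0,"ry": 0,"rz": 0,"hand": 0.0},
  {"x": 0,"y": 0,"z": -0.0005,"rx": 0,"ry": 0,"rz": 0,"hand": 0.0},
  {"x": 0,"y": 0,"z": -0.0005,"rx": 0,"ry": 0,"rz": 0,"hand": 0.25},
  {"x": 0,"y": 0,"z": -0.0005,"rx": 0,"ry": 0,"rz": 0,"hand": 0.5},
  {"x": 0,"y": 0,"z": -0.0005,"rx": 0,"ry": 0,"rz": 0,"hand": 0.5},
])

```text
time_s: 19.98
tool_pos: [566.4, -284.9, 79.4]
tool_rot: [0.158, 0.987, -0.0, 0.0]
wrist_force: [0.1, -0.9, 0.2]
gripper_width: 38.4
```

Emit:
apply_moves([
  {"x": 0,"y": 0,"z": 0.02,"rx": 0,"ry": 0,"rz": 0,"hand": 0.5},
  {"x": 0,"y": 0,"z": 0.05,"rx": 0,"ry": 0,"rz": 0,"hand": 0.5},
  {"x": 0,"y": 0,"z": 0.1,"rx": 0,"ry": 0,"rz": 0,"hand": 0.5},
  {"x": -0.02,"y": 0.02,"z": 0.15,"rx": 0,"ry": 0,"rz": 0,"hand": 0.5},
  {"x": -0.06,"y": 0.07,"z": 0.18,"rx": 0,"ry": 0,"rz": 0,"hand": 0.5},
])

```text
time_s: 20.6
tool_pos: [512.6, -222.0, 258.8]
tool_rot: [0.159, 0.987, -0.001, 0.003]
wrist_force: [-0.1, 0.2, 0.6]
gripper_width: 44.3
```

Emit:
apply_moves([
  {"x": -0.04,"y": -0.01,"z": 0,"rx": 0,"ry": 0,"rz": 0,"hand": 0.5},
  {"x": -0.08,"y": -0.02,"z": 0,"rx": 0,"ry": 0,"rz": 0,"hand": 0.5},
  {"x": -0.1,"y": -0.03,"z": 0,"rx": 0,"ry": 0,"rz": 0,"hand": 0.5},
  {"x": -0.1,"y": -0.03,"z": 0,"rx": 0,"ry": 0,"rz": 0,"hand": 0.5},
])

```text
time_s: 21.1
tool_pos: [409.9, -250.8, 256.1]
tool_rot: [0.159, 0.987, -0.0, 0.0]
wrist_force: [0.2, -0.3, 0.2]
gripper_width: 43.6
```

Run:
```python
from bench import bot
from m import *
s=save(bot,'side','side10'); t=save(bot,'top','top10'); o=bot.observe(); print(o['tool_pos'],o['wrist_force'],o['gripper_width'],o['time_s'])
print([p[0] for p in purple(t)[8:]],[p[0] for p in purple(s)])
```

```text
[ 411.43236844 -250.65280353  256.12511088] [ 0.4369103   0.02918435 -0.72891763] 43.788320675316236 21.2
[array([206.8, 122.6]), array([216.8, 123.7]), array([246.9, 127.1]), array([257. , 128.2]), array([374.9, 185. ]), array([372. , 194.3]), array([362.2, 223.4]), array([358.9, 233.3])] [array([296.7, 119.2]), array([305. , 119.1]), array([313.1, 118.8]), array([321.3, 118.6]), array([323.4, 154.1]), array([340.2, 176.6]), array([346.4, 286.7]), array([360.2, 285.8]), array([304.9, 289.5]), array([291. , 290.7])]
```

View pics/side10.png

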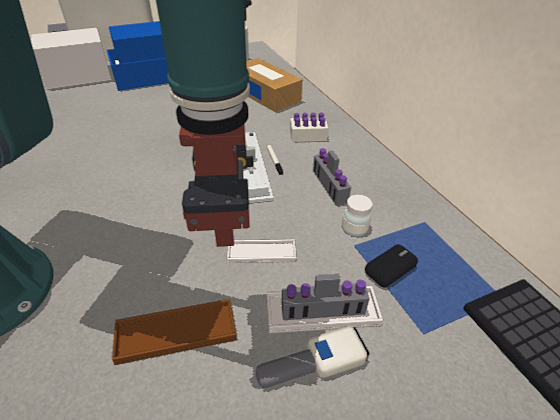

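View pics/top10.png

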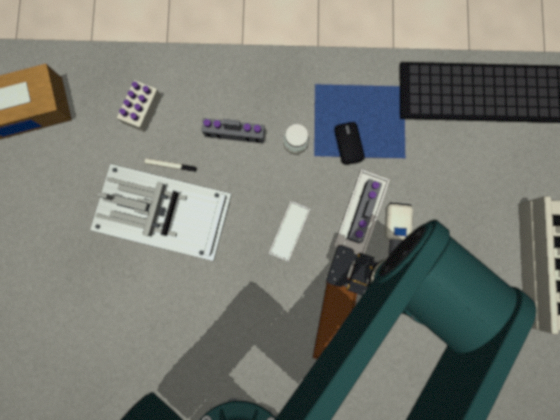

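Both views show the cassette standing in the large white tray. I'll do one numeric check of its offset, plus the bar and pawl.

Run:
```python
from m import *
t=load('top10'); s=load('side10')
P=np.array([tri(t,a,s,b)[0] for a,b in zip([(374.9,185),(372,194.3),(362.2,223.4),(358.9,233.3)],[(360.2,285.8),(346.4,286.7),(304.9,289.5),(291,290.7)])])
print(P.round(1).tolist()); c=P.mean(0); T=np.array([564.8,-283.4]); a=np.radians(-18.1); y=np.array([np.cos(a),np.sin(a)]); x=np.array([-y[1],y[0]])
print('offset across',(c[:2]-T)@x,'along',(c[:2]-T)@y, 'zmid~',c[2]-16, 'dz ends',P[0,2]-P[3,2])
crop(t,85,155,235,265,'v10',5)
```

```text
[[622.4, -302.7, 68.3], [599.7, -295.5, 68.9], [531.4, -272.8, 68.7], [508.5, -265.4, 68.1]]
offset across -0.47054812005914937 along 0.8936701408930774 zmid~ 52.52234221323734 dz ends 0.22833513699424657
```

View pics/v10.png

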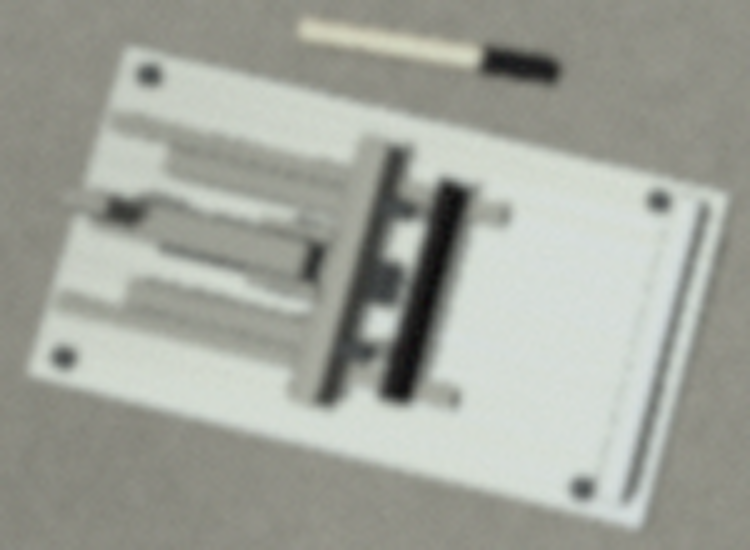

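The checks agree:
- **Cassette:** offset below 1 mm from the tray centre, level, and 52.5 mm high, which means it stands on the floor.
- **Bar:** the tab moved 74.9 mm back from its clamped position.
- **Pawl:** the tab was lowered to its original height.

I'll hand the job in.

```bash
python3 -c "
from bench import bot
print(bot.finish_job())"
```

```text
the job is handed in; nothing more can be done
None
```

I freed the cassette and set it down in the large white tray, then handed the job in at about 21 s; no verdict is reported.

**What I did:**
- **Freeing the pawl:** I pressed the bar on by its tab about 6 mm until the push climbed to about 18 N. I then lifted the pawl along its hinge arc, which took only about 2 N.
- **Sliding the bar back:** I held the pawl up and slid the bar back until the pull rose to about 10 N at its stop, then lowered the pawl.
- **Moving the cassette:** I lifted it by its fin, carried it upright and set it down gently.

**Last checks:**
- **Cassette:** it is within about 1 mm of the tray centre both ways, level (0.2 mm difference end to end), with its centre at 52.5 mm, so it stands on the tray floor.
- **Bar and pawl:** the tab ended 74.9 mm back from where I gripped it. The pawl looked down, with the tab lowered to its starting height.
- **Other things:** the spare cassette's caps are at the same pixels as before. The other things look unmoved by eye; I did not measure them.

No check failed. During the press, the force before the climb reached 16.6 N, slightly above the 12 to 15 N described, and it only rose sharply at about 6 mm. My rough image estimate of the bar's travel was near 70 mm, less exact than the 74.9 mm from the arm.

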